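# Wedge the spring clip off the reel rod

### The job

The spring clip at the free end of the thread-reel stand has to come off so that the reels can be taken from the rod. Take up the wooden-handled wedge, slide its blade along the top of the rod under the clip's turned-up lip and ease the clip off upwards with the wedge alone: press only lightly on rod and clip, feeling your way, and put no fingers on the clip while it is on the rod. Drop the clip into the open metal tin, lay the wedge down flat on the cloth, and leave the van, the bell and the bobbin where they are.

Things in the scene. Friction and masses are not known exactly. Their poses are not given: they have to be found in the camera images.
- stand: Wooden thread-reel stand, fixed: foot 150 x 130 x 18 mm on screw feet wound out 4 to 12 mm, so its height differs each time. A post at its rear (+x) holds one end of a level steel rod, 16 mm across. Origin under the rod at the foot's underside; rod axis along x, 85 mm above it, free end at x = -145 mm. Two reels 56 mm across sit from x = -31 to +54 mm; between clip and reels the rod is bare.
- seat (a point): Point on the rod's axis in the middle of the clip's groove (9 mm wide, core 11 mm in diameter), 8 mm below the rod's top and 16 mm in from its flat, sharp-edged free end. x axis along the rod towards the post, z up.
- clip_bow (a point): Centre of the top of the spring clip's bow. The clip (2 mm steel strip, 26 g) straddles the rod: flat bow 16 mm along the rod (x) by 18 mm (y) on the rod's top, this point then 10 mm above the axis; two sprung legs, 13 mm apart, hook under the groove's core with 2 mm end play. Once off it rides on the blade: loose within 44 mm of the tip, farther back its legs grip the blade a little.
- clip_lip (a point): Middle of the under-edge of the clip's lip (14 mm wide), turned up 13 degrees at the free-end side (-x), 13 mm from the bow's centre. Seated, this edge is about 1 mm above the rod's top and 3 mm in from its end: the blunt tip slips under only with the sole down on the rod. Raising the bow spreads the legs (about 6 N); 10 mm up the clip is free and snaps shut. Over 9 N bends the clip, over 10 N scores the rod.
- wedge_grip (a point): Centre of the wedge's wooden handle (90 long x 24 wide x 30 mm high). The wedge lies flat on the cloth, sole down; x points from the handle to the blade's tip, z up. This point is 15 mm above the flat sole and 125 mm behind the tip. About 130 g.
- wedge_tip (a point): Blade tip at sole level, x outwards. Steel blade 8 mm wide, 80 mm long out of the handle, its flat sole level with the handle's underside; 16 mm thick at the handle, tapering over the last 59 mm (14 degrees) to a blunt edge 1.5 mm thick at the tip.
- tin_floor (a point): Centre of the inner floor of the small open metal tin, fixed to the table: 130 (x) x 100 (y) x 50 mm high outside, walls and floor 3 mm; its rim is 47 mm above this point. z up.
- toy_van: Cream die-cast toy van, 74 x 32 x 36 mm. Origin under its middle. Leave it.
- bell: Small brass hand bell standing on its mouth, 48 mm across, 60 mm high. Origin under its middle. Leave it.
- bobbin: Empty wooden bobbin standing upright, 34 mm across, 52 mm high. Origin under its middle. Leave it.

How it is judged:
By the outcome, as a careful person would: the job done as asked, in the order asked, and still so for the second after the job is handed in, with the robot touching nothing.
It also fails if it takes over 72 s, if anything falls off the work surface, if the arm or the gripper's body presses on something with over 40 N, if the wrist force passes 120 N, or if a joint passes its speed limit or range.

### The arm

A 6-joint arm with a two-finger parallel gripper is mounted at the origin on the work surface. World frame = base frame: x ahead of the robot, y to its left, z up, the work surface at z = 0. Lengths are in m, angles in rad, forces in N, time in s.
With the tool pointing down it reaches from about 0.35 to 0.975 m from the base axis. Payload 4.9 kg.
Tool frame: the origin (TCP) lies on the front face of the gripper's body, between the roots of the fingers; the fingertips stand ctrl.tip_extent ahead of it and the grasp point (between the pads) lies 54 mm ahead of it (ctrl.tip_extent is the distance from the TCP to the fingertips, in m); z points along the fingers, y is the line along which they close (so a half turn about z gives the same grasp; the last joint's range is limited). The gripper opens to 85 mm and grips with 20 to 120 N. Pads are 22 mm wide; open, the fingers measure 114 mm over their backs; the gripper's body (76 mm by 85 mm) begins 54 mm behind the grasp point. The pads swing forward as they close: fully open they stand 13 mm farther back than shut.
Start: joints at [1.004, 0.053, 1.613, -0, 1.476, -0.119], TCP at [0.271, 0.563, 0.304] pointing down, gripper open.
Joint ranges: [-3.01, 3.01], [-1.01, 2.22], [0.06, 2.58], [-1.02, 4.17], [0.09, 2.62], [-3.14, 3.14]. Speed limits (rad/s): [2.57, 2.57, 3.14, 3.14, 3.14, 3.14].

### API

Orientations are given as a rotation vector (axis times angle).
In Python, from station import ctrl gives the robot as it stands.
- The arm moves only by the tool apply_moves, never from a script. Its argument "rows" is one flat list of numbers, 6 for each row, row after row: the shift along the tool's x, y, z normalised to -1 to 1, where 1 is 0.6 m, then the turn, a rotation vector about the tool's x, y, z normalised to -1 to 1, where 1 is 90 degrees. A call has 1 to 20 rows; each row is the pose to reach, as a shift and turn from the pose commanded when the call began, along the tool's axes at that moment; what a row does not reach only later rows make up. A row lasts 1/10 s, in which the tool goes at most 50 mm and 8.59 degrees, less where a joint would pass 70% of its speed; a pose out of reach is approached as far as the arm can. A call with a number of a shift or a turn outside -1 to 1 is refused whole. A call with a gripper value outside its range is refused whole. "grip" is the opening, from 0 (shut) to 1 (fully open), set as the call begins (left out, the last holds). The fingers move at their own pace and stop on an object; "grip_force" is the grip in N (left out, the last holds). Time passes only in rows, so rows that repeat a pose let the fingers close. It gives the time, the measured TCP pose, the force, the opening and the grip force at its end, in the units of the state.
- ctrl.get_obs(): the state, without advancing time (a new reading comes with each control period).
- ctrl.get_image(name): name is "scene" or "top" or "wrist"; returns (picture, depth): 420x560x3 uint8, blue, green, red; 420x560 float32, m along the optical axis (not along the pixel's ray), 0 where there is no reading.
- ctrl.camera_model(name): a dict with "mtx" (3x3 intrinsics, pixels), "R" (3x3) and "t" (3): a world point X has camera coordinates R X + t; the wrist camera has in their place "tool_from_camera" (4x4, takes a point from camera to tool coordinates, whose origin is the TCP and whose axes are the flange's). Camera axes: x right, y down, z forward; pixel columns grow to the right and rows downward; lengths in m; the calibration is good to about 2 mm. A picture is of the moment at which its call begins: read the wrist's pose just before it. camera_model takes no time and is no camera call.
- ctrl.finish_job(): hands the job in; it is judged then, once.
The state is a dict: "t": time; "q": joint angles; "dq": joint speeds; "effort": joint torques, N m; "tool_pos": TCP position; "tool_rot": TCP orientation; "contact_force": force on the tool from outside, world axes, zero at the start; "wrist_torque": the same for the moment, N m; "opening": finger opening in m; "grip_force": force on a finger pad.
Only numpy, scipy, OpenCV 4.12 (cv2) and the standard library are available. Lean on these libraries where they do the work, as an engineer would, in place of code of your own. Each camera call takes 0.05 s, during which the arm holds its last target. There are 200 camera calls.

## Working session

There is one attempt and no reset: what is moved stays moved. The work goes in short steps, Python scripts to look and compute and a tool call to move; the robot and the scene stay as the last step left them, time stands still between calls to the robot, and variables do not carry over. Pictures are saved under pics/ and viewed, at most 10 in all, crops included, and the job is handed in when it is done.

Besides the shell and the picture viewer there is one more tool, called after "Request:" as name(argument=value, ...) on one line, values as JSON. apply_moves: Moves the arm, as the interface text tells. Its arguments: {"type":"object","properties":{"rows":{"type":"array","items":{"type":"number"}},"grip":{"type":"number"},"grip_force":{"type":"number"}},"required":["rows"]}

```bash
ls; mkdir -p pics; cat > h.py <<'E'
import numpy as np,cv2
from scipy.spatial.transform import Rotation as R
from station import ctrl
def cam(name):
    o=ctrl.get_obs(); m=ctrl.camera_model(name); im,d=ctrl.get_image(name)
    K=np.array(m["mtx"])
    if "R" in m:
        Rw=np.array(m["R"]).T; tw=-Rw@np.array(m["t"])
    else:
        T=np.array(m["tool_from_camera"]); Rt=R.from_rotvec(o["tool_rot"]).as_matrix()
        Rw=Rt@T[:3,:3]; tw=Rt@T[:3,3]+np.array(o["tool_pos"])
    return im,d,K,Rw,tw
def cloud(d,K,Rw,tw):
    v,u=np.mgrid[:d.shape[0],:d.shape[1]]
    P=np.stack([(u-K[0,2])/K[0,0]*d,(v-K[1,2])/K[1,1]*d,d],-1)@Rw.T+tw
    P[d<=0]=np.nan
    return P
E
python3 - <<'E'
from h import *
o=ctrl.get_obs();print(o,ctrl.tip_extent)
for n in("top","scene"):
    im,d,K,Rw,tw=cam(n); np.savez(f"pics/{n}.npz",im=im,d=d,K=K,Rw=Rw,tw=tw); cv2.imwrite(f"pics/{n}.png",im); print(n,K[0,0],tw,Rw[:,2],(d>0).mean())
E
```

```text
pics
{'t': 0.0, 'q': array([ 1.00397602e+00,  5.33795579e-02,  1.61428917e+00, -2.43739082e-05,
        1.47601095e+00, -1.19005229e-01]), 'dq': array([-5.91775651e-04, -6.28428518e-04, -3.90652513e-05,  4.24025729e-04,
       -5.00006409e-04, -5.88069015e-04]), 'effort': array([ 4.02487121e-04, -3.93700433e+01, -3.70159650e+01, -1.63366867e-04,
        7.37683353e-03, -1.31318956e-05]), 'tool_pos': array([0.2703738 , 0.56296564, 0.30265168]), 'tool_rot': array([-0.69740868, -3.06250729,  0.00309958]), 'contact_force': array([-0.00615785, -0.10558861, -0.00399716]), 'wrist_torque': array([0.03717772, 0.03704091, 0.02050767]), 'grip_force': 0.0, 'opening': 0.08548160432079234} 0.0726
top 406.7275843216072 [ 0.46594516 -0.03268756  0.88479611] [ 0.10387448 -0.04520368 -0.99356264] 0.9957227891156463
scene 536.4929061242246 [ 1.00965802 -0.42043304  0.99361591] [-0.43821523  0.33552501 -0.8339007 ] 0.9959906462585034
```

View pics/top.png

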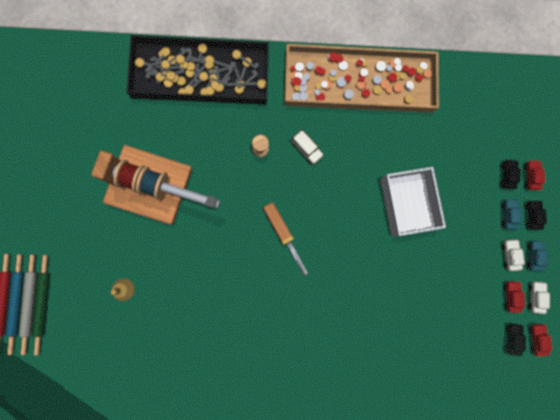

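View pics/scene.png

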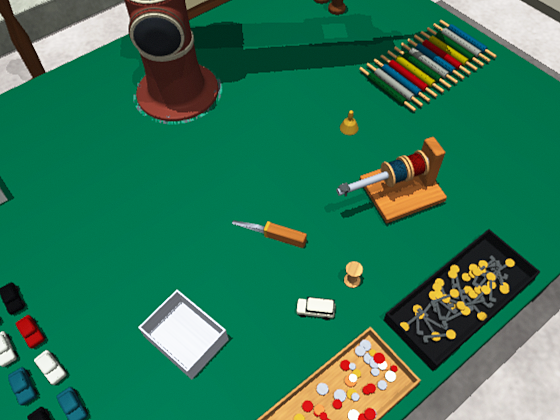

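The top view shows the wedge with its handle at (278,222) and tip at (306,272). The rod runs from the post at about (105,165) to its clipped free end at (215,202). The tin is at (412,202), the bobbin at (260,146), the van at (308,147) and the bell at (122,290).

```bash
cat > m.py <<'E'
from h import *
def load(n):
    z=np.load(f"pics/{n}.npz"); return [z[k] for k in("im","d","K","Rw","tw")]
E
python3 - <<'E'
from m import *
for n in("top","scene"):
    im,d,K,Rw,tw=load(n); P=cloud(d,K,Rw,tw)
    hsv=cv2.cvtColor(im,cv2.COLOR_BGR2HSV)
    # table z check
    g=(hsv[...,0]>60)&(hsv[...,0]<90)&(hsv[...,1]>150)
    print(n,"table z",np.nanmedian(P[...,2][g]))
    H=P[...,2]
    # components above table not green
    reg=(~g)&(P[...,0]>0.25)&(P[...,0]<0.8)&(np.abs(P[...,1]+0.03)<0.5)
    nl,lab,st,c=cv2.connectedComponentsWithStats(reg.astype(np.uint8))
    for i in range(1,nl):
        if st[i,4]<100: continue
        Q=P[lab==i]; print(i,st[i],np.nanmin(Q,0).round(3),np.nanmax(Q,0).round(3),np.nanmedian(Q,0).round(3))
im,d,K,Rw,tw=load("top");P=cloud(d,K,Rw,tw)
for uv in [(165,187),(175,190),(185,193),(195,196),(205,200),(212,202),(272,212),(284,233),(295,253),(300,262),(305,270),(413,202)]:
    print(uv,P[uv[1],uv[0]].round(4))
for i in ((205,120,130,70),):
    pass
E
```

```text
top table z -0.00027341599642655146
136 [290 129  34  36 669] [ 0.668 -0.162 -0.006] [ 0.747 -0.087  0.041] [ 0.7   -0.122  0.029]
147 [251 133  19  26 394] [ 0.677 -0.041 -0.004] [0.735 0.    0.055] [ 0.696 -0.021  0.035]
174 [  90  144  131   82 5897] [ 0.522  0.054 -0.006] [0.697 0.345 0.143] [0.596 0.205 0.029]
210 [ 378  165   69   73 3740] [ 0.511 -0.44  -0.005] [ 0.677 -0.286  0.054] [ 0.59  -0.362  0.004]
272 [262 201  47  75 933] [ 0.423 -0.134 -0.005] [ 0.582 -0.03   0.033] [ 0.515 -0.074  0.026]
397 [   9  253   42  102 2580] [ 0.25   0.407 -0.004] [0.455 0.47  0.025] [0.352 0.441 0.015]
464 [109 277  27  25 504] [ 0.359  0.231 -0.005] [0.409 0.286 0.06 ] [0.386 0.252 0.014]
scene table z -0.0006829653360970189
2 [367  64  62  43 710] [ 0.252  0.432 -0.004] [0.452 0.47  0.027] [0.358 0.447 0.016]
5 [340 110  19  26 310] [ 0.338  0.236 -0.004] [0.407 0.307 0.06 ] [0.389 0.253 0.017]
6 [ 336  136  111   88 4617] [ 0.499  0.054 -0.007] [0.687 0.403 0.144] [0.618 0.201 0.031]
7 [232 220  75  28 888] [ 0.422 -0.128 -0.005] [ 0.576 -0.017  0.034] [ 0.523 -0.072  0.023]
16 [344 261  19  27 409] [ 0.662 -0.036 -0.005] [0.715 0.025 0.057] [ 0.7   -0.022  0.048]
23 [ 138  289   91   91 4359] [ 0.483 -0.412 -0.008] [ 0.661 -0.28   0.054] [ 0.58  -0.349  0.004]
26 [296 297  40  23 722] [ 0.659 -0.156 -0.004] [ 0.737 -0.077  0.04 ] [ 0.705 -0.122  0.031]
(165, 187) [0.5881 0.1571 0.104 ]
(175, 190) [0.5833 0.1383 0.1019]
(185, 193) [0.5782 0.119  0.1017]
(195, 196) [0.5728 0.0993 0.1035]
(205, 200) [0.5656 0.0798 0.1044]
(212, 202) [0.5623 0.0663 0.1037]
(272, 212) [ 0.5546 -0.0511  0.0297]
(284, 233) [ 0.5112 -0.0779  0.0267]
(295, 253) [ 0.4699 -0.1033  0.0138]
(300, 262) [ 0.451  -0.1151  0.0074]
(305, 270) [ 0.4341 -0.1267  0.0032]
(413, 202) [ 0.5904 -0.3643  0.0027]
```

```bash
cat >> m.py <<'E'
def fit(Q):
    c=Q.mean(0); w=np.linalg.svd(Q-c)[2][0]; return c,w,(Q-c)@w
def rel(pos,yaw_y,pitch=0):
    """norm. shift/turn taking measured tool pose to pos, tool z down, tool y at heading yaw_y; pitch: about tool y"""
    o=ctrl.get_obs(); R0=R.from_rotvec(o["tool_rot"])
    y=np.array([np.cos(yaw_y),np.sin(yaw_y),0]);z=np.array([0,0,-1.]);x=np.cross(y,z)
    R1=R.from_matrix(np.stack([x,y,z],1))*R.from_rotvec([0,pitch,0])
    s=R0.inv().apply(np.array(pos)-o["tool_pos"])/0.6
    r=(R0.inv()*R1).as_rotvec()/(np.pi/2)
    print("t",round(o["t"],2),"rel",s.round(4),r.round(4)); return s,r
E
python3 - <<'E'
from m import *
for n in("top","scene"):
    P=cloud(*load(n)[1:])
    x,y,z=P[...,0],P[...,1],P[...,2]
    h=(z>.022)&(z<.04)&(x>.40)&(x<.60)&(y<-.02)&(y>-.15)
    c,w,s=fit(P[h]); print(n,"handle top",c.round(4),np.degrees(np.arctan2(-abs(w[1]),-abs(w[0]))),np.ptp(s),(c+w*s.min()).round(3),(c+w*s.max()).round(3))
    b=(z>.004)&(z<.04)&(x>.40)&(x<.60)&(y<-.02)&(y>-.15)
    Q=P[b];print("tipmost",Q[np.argmin(Q[:,0])].round(4),"rear",Q[np.argmax(Q[:,0])].round(4))
    r=(z>.085)&(z<.115)&(y<.17)&(y>.085)&(x>.53)&(x<.63)
    c,w,s=fit(P[r]);w*=np.sign(w[1]);print("rod",c.round(4),w.round(4),np.degrees(np.arctan2(w[1],w[0])),"top",np.percentile(P[r][:,2],[50,90]))
    r=(z>.08)&(z<.125)&(y<.17)&(x>.52)&(x<.63)&(y>.03); s=(P[r]-c)@w; print("free end",(c+w*np.percentile(s,1)).round(4))
    t=(z<.008)&(z>-.002)&(x>.53)&(x<.65)&(y<-.31)&(y>-.41); print("tin",np.median(P[t],0))
rel([0.53,-.066,.25],np.radians(122))
E
```

```text
top handle top [ 0.5328 -0.0637  0.0293] -149.35686908309413 0.09048112172515599 [ 0.572 -0.04   0.029] [ 0.494 -0.086  0.03 ]
tipmost [ 0.4086 -0.0435  0.004 ] rear [ 0.5763 -0.0505  0.0266]
rod [0.5846 0.1334 0.1016] [0.3716 0.9281 0.0216] 68.17992145374728 top [0.10168046 0.10586066]
free end [0.5546 0.0586 0.0998]
tin [ 0.58920088 -0.36147684  0.00309444]
scene handle top [ 0.5339 -0.0641  0.0287] -149.43260678162702 0.09108705075716506 [ 0.494 -0.088  0.029] [ 0.572 -0.041  0.029]
tipmost [ 0.4179 -0.0981  0.0049] rear [ 0.5946 -0.0436  0.006 ]
rod [0.5881 0.1357 0.1008] [0.3998 0.9164 0.0196] 66.4268056549956 top [0.10110304 0.10661253]
free end [0.5546 0.0589 0.0992]
tin [ 0.58410714 -0.35868074  0.00207205]
t 0.1 rel [-0.8439 -0.7575  0.0892] [-0.001  -0.0007 -0.6406]
```

```bash
python3 - <<'E'
from m import *
rel([0.5227,-.0701,.20],np.radians(120.6))
E
```

```text
t 0.1 rel [-0.8359 -0.7688  0.1726] [-0.001  -0.0007 -0.6251]
```

Request:
apply_moves(rows=[-0.836,-0.769,0.1726,0,0,-0.625,-0.836,-0.769,0.1726,0,0,-0.625,-0.836,-0.769,0.1726,0,0,-0.625,-0.836,-0.769,0.1726,0,0,-0.625,-0.836,-0.769,0.1726,0,0,-0.625,-0.836,-0.769,0.1726,0,0,-0.625,-0.836,-0.769,0.1726,0,0,-0.625,-0.836,-0.769,0.1726,0,0,-0.625,-0.836,-0.769,0.1726,0,0,-0.625,-0.836,-0.769,0.1726,0,0,-0.625,-0.836,-0.769,0.1726,0,0,-0.625,-0.836,-0.769,0.1726,0,0,-0.625,-0.836,-0.769,0.1726,0,0,-0.625,-0.836,-0.769,0.1726,0,0,-0.625,-0.836,-0.769,0.1726,0,0,-0.625,-0.836,-0.769,0.1726,0,0,-0.625,-0.836,-0.769,0.1726,0,0,-0.625,-0.836,-0.769,0.1726,0,0,-0.625], grip=0.7)

```text
t: 1.9
tool_pos: [0.5226, -0.0683, 0.2004]
tool_rot: [0.832, -3.03, -0.001]
contact_force: [-0.5, 0.7, 0.2]
opening: 0.0597
grip_force: 0.0
```

```bash
python3 - <<'E'
from m import *
im,d,K,Rw,tw=cam("wrist"); np.savez("pics/w1.npz",im=im,d=d,K=K,Rw=Rw,tw=tw); cv2.imwrite("pics/w1.png",im)
P=cloud(d,K,Rw,tw);x,y,z=P[...,0],P[...,1],P[...,2]
h=(z>.022)&(z<.04)&(x>.40)&(x<.60)&(y<-.02)&(y>-.15)
c,w,s=fit(P[h]);print(h.sum(),c,np.degrees(np.arctan2(-abs(w[1]),-abs(w[0]))),np.ptp(s))
o=ctrl.get_obs();print(o['q'],o["tool_pos"],tw)
rel([0.5227,-.0701,.20],np.radians(120.6))
E
```

```text
2836 [ 0.5295294  -0.06428607  0.03034298] -149.17239887211636 0.0897797771616245
[-2.71131721e-01 -9.48877732e-02  1.93590650e+00  2.75444251e-04
  1.30042048e+00 -2.37806924e+00] [ 0.52267623 -0.06822151  0.20054444] [ 0.45384206 -0.10915409  0.27099658]
t 1.95 rel [ 0.0016 -0.0027  0.0009] [0.     0.0002 0.0013]
```

View pics/w1.png

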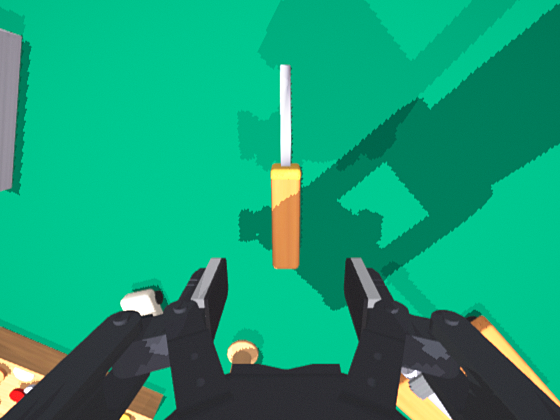

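The wrist view shows the wedge upright in the picture, with its handle at (286,215), its tip at (285,66) and the fingers on either side of its axis. Next I descend and grip.

Request:
apply_moves(rows=[0.008,0,0.1,0,0,0,0.008,0,0.18,0,0,0,0.008,0,0.205,0,0,0,0.008,0,0.205,0,0,0,0.008,0,0.205,0,0,0])

```text
t: 2.45
tool_pos: [0.5192, -0.0714, 0.0781]
tool_rot: [-0.831, 3.029, -0.0]
contact_force: [1.2, 0.3, 0.1]
opening: 0.0592
grip_force: 0.0
```

Request:
apply_moves(rows=[0,0,0,0,0,0,0,0,0,0,0,0,0,0,0,0,0,0,0,0,0,0,0,0,0,0,0,0,0,0,0,0,0,0,0,0], grip=0, grip_force=110)

```text
t: 3.05
tool_pos: [0.5205, -0.0725, 0.0799]
tool_rot: [-0.828, 3.027, -0.003]
contact_force: [-0.7, 0.7, 6.8]
opening: 0.0218
grip_force: 108.6
```

```bash
python3 - <<'E'
from m import *
rel([0.516,-.089,.212],np.radians(-16))
E
```

```text
t 3.05 rel [ 0.0198 -0.0204 -0.2201] [1.5000e-03 2.8000e-03 1.5177e+00]
```

Request:
apply_moves(rows=[0,0,-0.08,0,0,0,0,0,-0.16,0,0,0.1,0.01,-0.01,-0.22,0,0,0.2,0.02,-0.02,-0.22,0,0,0.3,0.02,-0.02,-0.22,0,0,0.4,0.02,-0.02,-0.22,0,0,0.48,0.02,-0.02,-0.22,0,0,0.56,0.02,-0.02,-0.22,0,0,0.64,0.02,-0.02,-0.22,0,0,0.72,0.02,-0.02,-0.22,0,0,0.76,0.02,-0.02,-0.22,0,0,0.76])

```text
t: 4.15
tool_pos: [0.5146, -0.0886, 0.2097]
tool_rot: [1.018, 2.972, 0.0]
contact_force: [0.1, 1.1, -1.1]
opening: 0.0217
grip_force: 108.2
```

Request:
apply_moves(rows=[0,0,0,0,0,0.08,0,0,0,0,0,0.17,0,0,0,0,0,0.26,0,0,0,0,0,0.35,0,0,0,0,0,0.44,0,0,0,0,0,0.53,0,0,0,0,0,0.62,0,0,0,0,0,0.7,0,0,0,0,0,0.758,0,0,0,0,0,0.758,0,0,0,0,0,0.758,0,0,0,0,0,0.758])

```text
t: 5.35
tool_pos: [0.5146, -0.0886, 0.2095]
tool_rot: [2.508, 1.892, 0.0]
contact_force: [0.5, 0.2, -1.4]
opening: 0.0218
grip_force: 108.2
```

```bash
python3 - <<'E'
from m import *
im,d,K,Rw,tw=cam("wrist"); np.savez("pics/w2.npz",im=im,d=d,K=K,Rw=Rw,tw=tw); cv2.imwrite("pics/w2.png",im)
o=ctrl.get_obs();print(o)
E
```

```text
{'t': 5.4, 'q': array([-3.13125558e-01, -1.16890974e-01,  1.94048725e+00, -1.71987321e-05,
        1.31794128e+00, -3.47465785e-02]), 'dq': array([-2.64828146e-03,  1.25299439e-03, -7.56927785e-04, -3.63997318e-05,
        1.37622717e-03,  5.41143318e-03]), 'effort': array([-8.00025700e-04, -3.06480718e+01, -3.58232832e+01, -3.05174879e-03,
        2.09656077e-04, -1.15884352e-02]), 'tool_pos': array([ 0.51458419, -0.08862193,  0.20938631]), 'tool_rot': array([2.50811356e+00, 1.89172600e+00, 2.82572467e-05]), 'contact_force': array([ 0.07203091,  0.2606327 , -1.184641  ]), 'wrist_torque': array([-0.02293259,  0.02714098,  0.01358543]), 'grip_force': 108.17911148071289, 'opening': 0.02186681485572559}
```

View pics/w2.png

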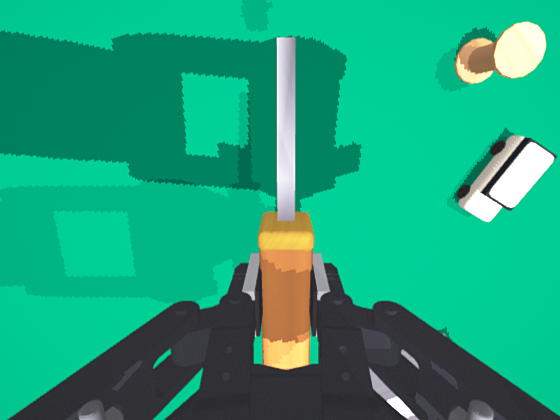

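The wedge is held straight, with its tip at (286,38). The rod is still out of view above the top of the picture.

```bash
python3 - <<'E'
from m import *
im,d,K,Rw,tw=load("w2");P=cloud(d,K,Rw,tw)
o=ctrl.get_obs();Rt=R.from_rotvec(o["tool_rot"]).as_matrix()
T=(P-o["tool_pos"])@Rt
m=np.zeros(d.shape,bool);m[30:215,270:302]=1
m&=(T[...,2]<.1)
Q=T[m]
print(len(Q),Q[:,0].min(),Q[:,0].max())
e=Q[:,0].max()
for s in range(0,82,6):
    q=Q[np.abs(e-Q[:,0]-s/1000)<.0015]
    if len(q): print(s,len(q),q[:,1].min().round(4),q[:,1].max().round(4),np.median(q[:,2]).round(4),"sole z est",(np.median(q[:,2])+.0015+.2493*min(s,59)/1000).round(4))
hm=np.zeros(d.shape,bool);hm[215:360,272:300]=1;q=T[hm];A=np.c_[q[:,0],np.ones(len(q))];k=np.abs(q[:,2]-np.median(q[:,2]))<.004
print("handle top",np.linalg.lstsq(A[k],q[k][:,2],rcond=None)[0],np.median(q[:,2]),q[k][:,0].min(),q[k][:,0].max())
E
```

```text
3221 0.0300030725915614 0.10949969035066531
0 61 -0.0034 0.0039 0.0774 sole z est 0.0789
6 135 -0.0035 0.004 0.076 sole z est 0.079
12 126 -0.0035 0.004 0.0745 sole z est 0.079
18 139 -0.0035 0.004 0.073 sole z est 0.079
24 126 -0.0035 0.004 0.0716 sole z est 0.0791
30 143 -0.0035 0.004 0.0701 sole z est 0.079
36 125 -0.0035 0.0041 0.0686 sole z est 0.0791
42 126 -0.0035 0.0041 0.0673 sole z est 0.0793
48 126 -0.0035 0.0041 0.0658 sole z est 0.0793
54 127 -0.0035 0.0041 0.0643 sole z est 0.0793
60 119 -0.0035 0.0041 0.063 sole z est 0.0793
66 118 -0.0036 0.0042 0.063 sole z est 0.0793
72 109 -0.0036 0.0042 0.0631 sole z est 0.0794
78 42 -0.0075 0.0082 0.0741 sole z est 0.0903Traceback (most recent call last):
  File "<stdin>", line 14, in <module>
    return umr_minimum(a, axis, None, out, keepdims, initial, where)
ValueError: zero-size array to reduction operation minimum which has no identity
```

Request:
apply_moves(rows=[0.04,0,0,0,0,0,0.075,0,0,0,0,0,0.075,0,0,0,0,0,0.075,0,0,0,0,0])

```text
t: 5.8
tool_pos: [0.527, -0.0453, 0.2093]
tool_rot: [2.508, 1.892, -0.001]
contact_force: [-0.2, -0.5, -0.9]
opening: 0.0219
grip_force: 108.2
```

```bash
python3 - <<'E'
from m import *
im,d,K,Rw,tw=cam("wrist"); np.savez("pics/w3.npz",im=im,d=d,K=K,Rw=Rw,tw=tw); cv2.imwrite("pics/w3.png",im)
P=cloud(d,K,Rw,tw)
o=ctrl.get_obs();print(o["tool_pos"]);Rt=R.from_rotvec(o["tool_rot"]).as_matrix()
T=(P-o["tool_pos"])@Rt
for v in range(0,60,4):
    q=T[v,200:380];zz=P[v,200:380,2];k=(zz>.07)&(zz<.125)
    if k.sum()>3:
        top=k&(zz>np.percentile(zz[k],95)-.0015); print(v,k.sum(),q[k][:,0].mean().round(4),q[k][:,1].min().round(4),q[k][:,1].max().round(4),"ridge y",q[top][:,1].mean().round(4),"z",zz[top].mean().round(4))
E
```

```text
[ 0.52694186 -0.04564207  0.20929761]
0 37 0.1311 -0.0051 0.0125 ridge y 0.0033 z 0.1062
4 36 0.1294 -0.0051 0.0121 ridge y 0.0031 z 0.1065
8 40 0.1278 -0.0062 0.0131 ridge y 0.0036 z 0.1062
12 40 0.126 -0.0061 0.0132 ridge y 0.0027 z 0.1065
16 40 0.1243 -0.0062 0.0132 ridge y 0.0033 z 0.1063
20 40 0.1226 -0.0061 0.0134 ridge y 0.0033 z 0.1068
24 40 0.1208 -0.0062 0.0133 ridge y 0.0038 z 0.1062
28 40 0.119 -0.0062 0.0135 ridge y 0.0036 z 0.1064
32 36 0.1173 -0.0052 0.0124 ridge y 0.0044 z 0.1066
36 36 0.1155 -0.0052 0.0125 ridge y 0.0033 z 0.1065
40 12 0.1136 0.0049 0.0104 ridge y 0.0083 z 0.1067
44 12 0.1117 0.0049 0.0104 ridge y 0.0074 z 0.1073
48 12 0.1106 0.005 0.011 ridge y 0.006 z 0.1043
52 12 0.1087 0.005 0.011 ridge y 0.0063 z 0.1039
56 12 0.1079 0.0053 0.0113 ridge y 0.0084 z 0.0955
```

View pics/w3.png

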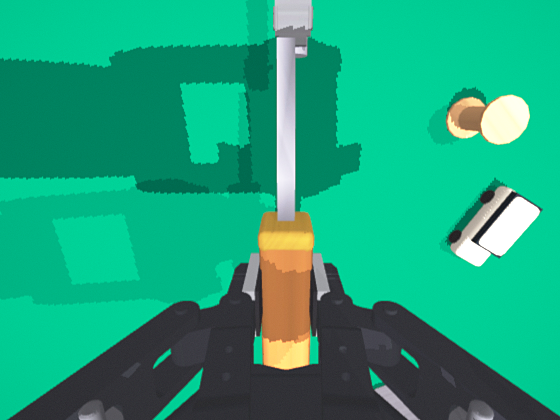

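The wrist view shows the clip at (293,17), about 3 mm right of the blade's line, and the rod's end at row 54.

```bash
python3 - <<'E'
from m import *
im3,d3,K3,Rw3,tw3=load("w3");P3=cloud(d3,K3,Rw3,tw3)
for n in("top","scene"):
    im,d,K,Rw,tw=load(n);P=cloud(d,K,Rw,tw)
    f=np.array([.5575,.06]);w=np.array([np.cos(np.radians(74)),np.sin(np.radians(74))]);nn=np.array([-w[1],w[0]])
    s=(P[...,:2]-f)@w;l=(P[...,:2]-f)@nn
    k=(P[...,2]>.088)&(P[...,2]<.12)&(s>-.01)&(s<.12)&(abs(l)<.02)
    S=[];L=[]
    for a in np.arange(-.008,.11,.008):
        q=k&(abs(s-a)<.004)
        if q.sum()<4: continue
        lo,hi=np.percentile(l[q],[3,97]); print(n,round(a,3),q.sum(),lo.round(4),hi.round(4),P[...,2][q].max().round(4))
        if .03<a<.085:S.append(a);L.append((lo+hi)/2)
    p=np.polyfit(S,L,1);print("yaw",74+np.degrees(p[0]))
k=(P3[...,2]>.1035)&(P3[...,2]<.112)&(np.arange(420)[:,None]<38); c=P3[k].mean(0);print("clip wrist",c)
s=(P3[k][:,:2]-f)@w;print(s.min(),s.max(),((P3[k][:,:2]-f)@nn).mean())
E
```

```text
top 0.0 39 -0.011 0.0028 0.1086
top 0.008 41 -0.013 0.0043 0.1083
top 0.016 42 -0.0132 0.0048 0.108
top 0.024 30 -0.011 0.0026 0.1056
top 0.032 35 -0.0108 0.0032 0.1046
top 0.04 34 -0.0109 0.0034 0.1038
top 0.048 34 -0.0118 0.0029 0.1052
top 0.056 31 -0.0112 0.0031 0.1058
top 0.064 35 -0.0113 0.0032 0.1054
top 0.072 35 -0.0112 0.0027 0.1046
top 0.08 34 -0.012 0.0026 0.1047
top 0.088 34 -0.0108 0.0033 0.1055
top 0.096 35 -0.0108 0.0035 0.1041
top 0.104 34 -0.0111 0.0031 0.1054
yaw 73.14040962574545
scene 0.0 42 -0.0115 0.0038 0.108
scene 0.008 39 -0.0119 0.0053 0.1088
scene 0.016 38 -0.0122 0.0062 0.1073
scene 0.024 26 -0.0112 0.004 0.1055
scene 0.032 30 -0.0115 0.0022 0.1056
scene 0.04 26 -0.0099 0.0014 0.1054
scene 0.048 26 -0.0114 0.0003 0.1047
scene 0.056 31 -0.0109 0.0016 0.1053
scene 0.064 27 -0.0107 0.0015 0.1046
scene 0.072 26 -0.0116 0.0029 0.1044
scene 0.08 27 -0.0113 0.0027 0.1039
scene 0.088 29 -0.0113 0.002 0.107
scene 0.096 27 -0.0115 0.0026 0.1063
scene 0.104 29 -0.0109 0.0038 0.1071
yaw 74.45265474291259
clip wrist [0.56427914 0.07179726 0.10599363]
0.004542476157939434 0.021454899934239637 -0.00326476078418731
```

Request:
apply_moves(rows=[0.005,0.0055,0,0,0,0,0.005,0.0055,0.02,0,0,0,0.005,0.0055,0.037,0,0,0,0.005,0.0055,0.037,0,0,0,0.005,0.0055,0.037,0,0,0,0.005,0.0055,0.037,0,0,0])

```text
t: 6.45
tool_pos: [0.5309, -0.0435, 0.187]
tool_rot: [-2.509, -1.89, 0.001]
contact_force: [0.3, 0.7, -1.0]
opening: 0.0221
grip_force: 108.3
```

```bash
cat > w.py <<'E'
from m import *
import sys
im,d,K,Rw,tw=cam("wrist"); np.savez(f"pics/{sys.argv[1]}.npz",im=im,d=d,K=K,Rw=Rw,tw=tw); cv2.imwrite(f"pics/{sys.argv[1]}.png",cv2.resize(im[0:120,215:360],None,fx=5,fy=5,interpolation=cv2.INTER_CUBIC))
P=cloud(d,K,Rw,tw)
o=ctrl.get_obs();print(o["t"],o["tool_pos"],o["contact_force"].round(2));Rt=R.from_rotvec(o["tool_rot"]).as_matrix()
T=(P-o["tool_pos"])@Rt
for v in range(0,90,3):
    q=T[v,200:380];k=(q[:,2]<.11)
    if k.sum()>3: print(v,k.sum(),"x",np.median(q[k][:,0]).round(4),"y",q[k][:,1].min().round(4),q[k][:,1].max().round(4),"z",np.percentile(q[k][:,2],[5,50]).round(4))
E
python3 w.py w4
```

```text
6.5 [ 0.53099465 -0.04342672  0.18716119] [-0.38  0.25 -1.12]
0 46 x 0.1243 y -0.0095 0.0098 z [0.08   0.0812]
3 46 x 0.1231 y -0.0095 0.0098 z [0.08   0.0811]
6 45 x 0.122 y -0.0095 0.0098 z [0.0799 0.0811]
9 46 x 0.1209 y -0.0096 0.0098 z [0.0802 0.0811]
12 46 x 0.1198 y -0.0095 0.0099 z [0.0798 0.0811]
15 46 x 0.1187 y -0.0097 0.0099 z [0.08   0.0812]
18 45 x 0.1175 y -0.0097 0.01 z [0.0801 0.081 ]
21 46 x 0.1164 y -0.0097 0.01 z [0.0799 0.081 ]
24 46 x 0.1153 y -0.0097 0.01 z [0.0802 0.0812]
27 39 x 0.1141 y -0.0083 0.0091 z [0.08   0.0811]
30 41 x 0.113 y -0.0083 0.0092 z [0.0805 0.0812]
33 36 x 0.1117 y -0.0086 0.0077 z [0.0797 0.0807]
36 34 x 0.1105 y -0.0075 0.0078 z [0.0795 0.0807]
39 33 x 0.1089 y -0.0075 0.0078 z [0.0768 0.0783]
42 34 x 0.1077 y -0.0076 0.0078 z [0.0765 0.0781]
45 34 x 0.1065 y -0.0076 0.0079 z [0.0763 0.078 ]
48 34 x 0.1053 y -0.0076 0.0079 z [0.0758 0.0776]
51 34 x 0.104 y -0.0077 0.0079 z [0.0749 0.0773]
54 34 x 0.1029 y -0.0077 0.008 z [0.0751 0.0774]
57 18 x 0.1014 y -0.0035 0.0039 z [0.0746 0.0754]
60 18 x 0.1002 y -0.0036 0.0039 z [0.0746 0.0754]
63 18 x 0.099 y -0.0035 0.0039 z [0.0741 0.0753]
66 18 x 0.0977 y -0.0035 0.0039 z [0.0736 0.0745]
69 18 x 0.0965 y -0.0035 0.0039 z [0.0731 0.0742]
72 17 x 0.0953 y -0.0035 0.0035 z [0.0729 0.0743]
75 18 x 0.0941 y -0.0035 0.0039 z [0.0735 0.0744]
78 18 x 0.0929 y -0.0035 0.0039 z [0.0726 0.0738]
81 18 x 0.0916 y -0.0035 0.0039 z [0.0721 0.0734]
84 17 x 0.0904 y -0.0035 0.0039 z [0.0726 0.0731]
87 18 x 0.0892 y -0.0035 0.0039 z [0.0721 0.073 ]
```

View pics/w4.png

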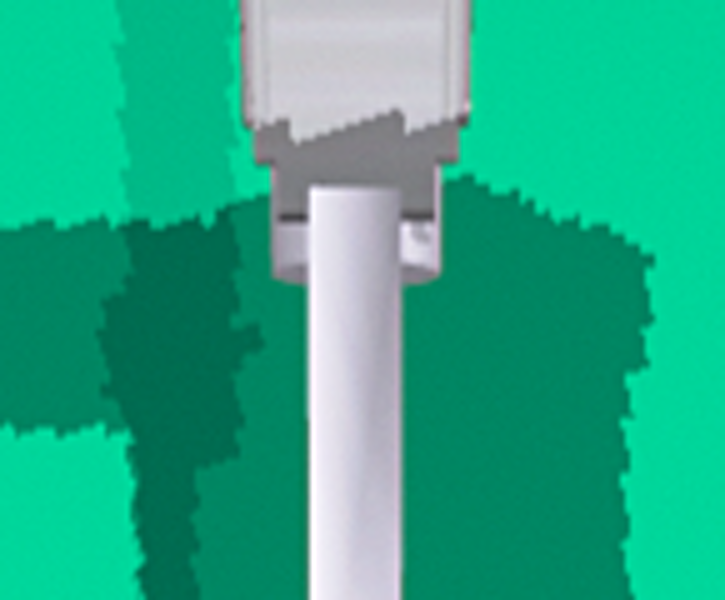

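```bash
python3 - <<'E'
from m import *
im,d,K,Rw,tw=load("w4");P=cloud(d,K,Rw,tw)
o=ctrl.get_obs();Rt=R.from_rotvec(o["tool_rot"]).as_matrix()
T=(P-o["tool_pos"])@Rt
for c in (275,277,293,295,297):
    print(c,[tuple((T[v,c]*1000).round(1)) for v in range(20,62,3)])
E
```

```text
275 [(np.float64(116.8), np.float64(-4.4), np.float64(81.2)), (np.float64(115.8), np.float64(-4.4), np.float64(81.9)), (np.float64(114.4), np.float64(-4.4), np.float64(81.0)), (np.float64(113.2), np.float64(-4.4), np.float64(80.7)), (np.float64(112.1), np.float64(-4.4), np.float64(81.0)), (np.float64(111.0), np.float64(-4.5), np.float64(81.4)), (np.float64(109.6), np.float64(-4.4), np.float64(80.2)), (np.float64(108.3), np.float64(-4.4), np.float64(79.1)), (np.float64(107.5), np.float64(-4.5), np.float64(81.4)), (np.float64(107.1), np.float64(-4.7), np.float64(86.1)), (np.float64(105.6), np.float64(-4.6), np.float64(84.4)), (np.float64(104.7), np.float64(-4.7), np.float64(86.6)), (np.float64(104.7), np.float64(-5.0), np.float64(95.1)), (np.float64(115.7), np.float64(-7.9), np.float64(185.2))]
277 [(np.float64(116.8), np.float64(-3.5), np.float64(81.1)), (np.float64(115.4), np.float64(-3.5), np.float64(80.3)), (np.float64(114.6), np.float64(-3.6), np.float64(81.5)), (np.float64(113.4), np.float64(-3.6), np.float64(81.6)), (np.float64(112.0), np.float64(-3.5), np.float64(80.1)), (np.fl
[... 2175 characters left out ...]
64(5.2), np.float64(81.0)), (np.float64(114.2), np.float64(5.1), np.float64(79.8)), (np.float64(113.5), np.float64(5.2), np.float64(82.1)), (np.float64(112.2), np.float64(5.2), np.float64(81.5)), (np.float64(111.0), np.float64(5.2), np.float64(81.0)), (np.float64(109.7), np.float64(5.2), np.float64(80.3)), (np.float64(108.5), np.float64(5.2), np.float64(80.2)), (np.float64(107.5), np.float64(5.3), np.float64(81.6)), (np.float64(107.2), np.float64(5.5), np.float64(86.5)), (np.float64(105.6), np.float64(5.4), np.float64(84.7)), (np.float64(104.5), np.float64(5.5), np.float64(85.5)), (np.float64(104.6), np.float64(5.8), np.float64(94.8)), (np.float64(116.1), np.float64(8.9), np.float64(187.7))]
```

The crop shows the lip's edge at about (355,218), just behind the blade tip at (355,188). The tip is therefore about 2 mm past the lip and roughly 4 mm above the rod. I back off about 4 mm, then lower.

Request:
apply_moves(rows=[-0.007,0,0,0,0,0,-0.007,0,0,0,0,0,-0.007,0,0.003,0,0,0,-0.007,0,0.0045,0,0,0,-0.007,0,0.0045,0,0,0,-0.007,0,0.0045,0,0,0])

```text
t: 7.1
tool_pos: [0.5299, -0.0474, 0.1844]
tool_rot: [-2.509, -1.89, 0.0]
contact_force: [0.4, -0.5, -1.1]
opening: 0.022
grip_force: 108.3
```

```bash
python3 w.py w5 | awk 'NR==1||(NR>8&&NR<22)'
python3 - <<'E'
from m import *
im,d,K,Rw,tw=load("w5");P=cloud(d,K,Rw,tw)
o=ctrl.get_obs();Rt=R.from_rotvec(o["tool_rot"]).as_matrix()
T=(P-o["tool_pos"])@Rt
for c in (273,274,286,296,298): print(c,[(v,)+tuple(float(a) for a in (T[v,c,::2]*1000).round(1)) for v in range(20,56,2)])
E
```

```text
7.15 [ 0.5298847  -0.04738763  0.18442326] [-0.39 -0.05 -1.59]
21 39 x 0.1159 y -0.0087 0.0082 z [0.0773 0.0785]
24 35 x 0.1146 y -0.0072 0.0082 z [0.0769 0.078 ]
27 35 x 0.1135 y -0.0072 0.0082 z [0.0769 0.0778]
30 34 x 0.1122 y -0.0072 0.0077 z [0.076  0.0773]
33 34 x 0.112 y -0.0072 0.0077 z [0.0804 0.0816]
36 34 x 0.1107 y -0.0073 0.0077 z [0.08   0.0814]
39 34 x 0.1089 y -0.0073 0.0077 z [0.0765 0.0781]
42 34 x 0.1079 y -0.0073 0.0077 z [0.0762 0.0786]
45 32 x 0.1065 y -0.0071 0.0076 z [0.0761 0.0774]
48 18 x 0.1052 y -0.0034 0.0039 z [0.0756 0.0767]
51 18 x 0.104 y -0.0034 0.0039 z [0.0754 0.0766]
54 18 x 0.1027 y -0.0035 0.0039 z [0.0747 0.076 ]
57 18 x 0.1015 y -0.0034 0.0039 z [0.0749 0.0757]
273 [(20, 116.0, 77.7), (22, 115.3, 77.9), (24, 114.4, 76.9), (26, 113.7, 77.4), (28, 113.1, 78.2), (30, 112.0, 76.5), (32, 111.7, 78.5), (34, 111.9, 83.2), (36, 110.7, 81.0), (38, 110.4, 83.6), (40, 109.4, 82.8), (42, 108.7, 83.1), (44, 108.7, 87.7), (46, 108.6, 91.8), (48, 123.2, 184.4), (50, 121.8, 184.6), (52, 120.3, 183.1), (54, 119.0, 183.9)]
274 [(20, 116.0, 77.3), (22, 115.3, 77
[... 661 characters left out ...]
96 [(20, 116.3, 78.6), (22, 115.6, 79.1), (24, 115.0, 79.6), (26, 113.9, 78.1), (28, 113.3, 79.1), (30, 111.9, 75.9), (32, 111.6, 78.1), (34, 111.4, 80.7), (36, 110.7, 81.0), (38, 110.0, 81.5), (40, 109.2, 81.8), (42, 108.7, 83.1), (44, 108.7, 87.5), (46, 108.7, 92.8), (48, 123.2, 184.5), (50, 121.8, 184.5), (52, 120.2, 182.5), (54, 118.9, 183.0)]
298 [(20, 116.3, 78.6), (22, 115.4, 78.2), (24, 114.5, 77.3), (26, 113.7, 77.3), (28, 113.0, 77.4), (30, 112.4, 78.0), (32, 111.7, 78.5), (34, 112.0, 83.5), (36, 110.9, 82.2), (38, 109.9, 81.3), (40, 109.4, 82.5), (42, 108.8, 83.6), (44, 108.9, 88.6), (46, 108.6, 91.7), (48, 123.2, 184.5), (50, 121.8, 184.3), (52, 120.3, 183.4), (54, 119.1, 184.2)]
```

View pics/w5.png

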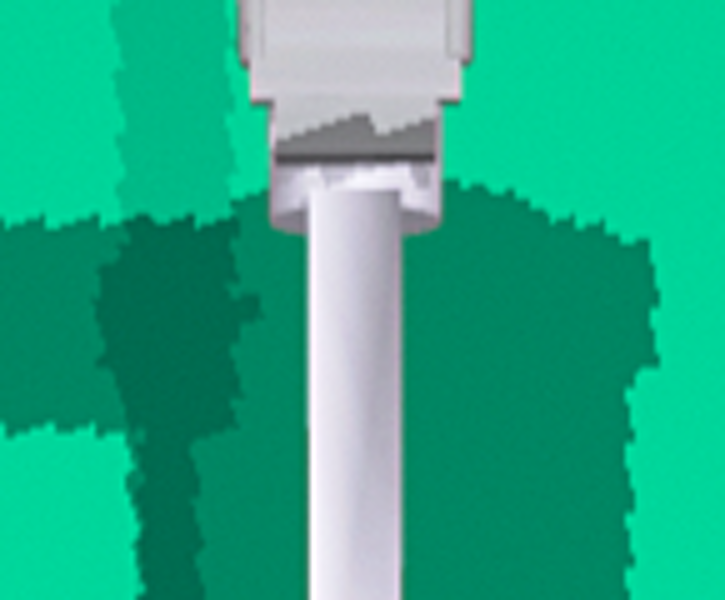

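The crop shows the tip at (355,190), about 1 mm onto the rod and 2 mm short of the lip at row 155. I lower it, watching the force.

Request:
apply_moves(rows=[0,0,0.001,0,0,0,0,0,0.001,0,0,0,0,0,0.001,0,0,0])

```text
t: 7.45
tool_pos: [0.5299, -0.0474, 0.1838]
tool_rot: [-2.509, -1.89, 0.0]
contact_force: [1.0, 0.5, -1.4]
opening: 0.022
grip_force: 108.3
```

Request:
apply_moves(rows=[0,0,0.001,0,0,0,0,0,0.001,0,0,0,0,0,0.001,0,0,0])

```text
t: 7.75
tool_pos: [0.5299, -0.0474, 0.1832]
tool_rot: [-2.509, -1.89, 0.0]
contact_force: [-0.9, -0.1, 0.3]
opening: 0.0218
grip_force: 108.3
```

Request:
apply_moves(rows=[0,0,0.001,0,0,0,0,0,0.001,0,0,0,0,0,0.001,0,0,0])

```text
t: 8.05
tool_pos: [0.53, -0.0474, 0.1827]
tool_rot: [2.509, 1.89, 0.0]
contact_force: [-0.5, 0.2, -0.4]
opening: 0.022
grip_force: 108.3
```

Request:
apply_moves(rows=[0,0,0.0008,0,0,0,0,0,0.0008,0,0,0,0,0,0.0008,0,0,0])

```text
t: 8.35
tool_pos: [0.53, -0.0474, 0.1824]
tool_rot: [2.509, 1.89, 0.0]
contact_force: [-0.6, -0.1, -0.2]
opening: 0.0221
grip_force: 108.4
```

```bash
cat > f.py <<'E'
from m import *
o=ctrl.get_obs();Rt=R.from_rotvec(o["tool_rot"])
print("t",o["t"],"F tool",Rt.inv().apply(o["contact_force"]).round(2),"Tq tool",Rt.inv().apply(o["wrist_torque"]).round(3),"pos",o["tool_pos"].round(5),"rotz",(Rt.as_matrix()[:,0]).round(4))
E
python3 f.py
```

```text
t 8.35 F tool [-0.22 -0.54  0.16] Tq tool [-0.012  0.145 -0.044] pos [ 0.52999 -0.04744  0.18238] rotz [2.761e-01 9.611e-01 1.000e-04]
```

Request:
apply_moves(rows=[0.001,0,0.0003,0,0,0,0.002,0,0.0003,0,0,0,0.003,0,0.0003,0,0,0,0.004,0,0.0003,0,0,0,0.004,0,0.0003,0,0,0])

```text
t: 8.85
tool_pos: [0.5307, -0.0451, 0.1823]
tool_rot: [2.509, 1.89, 0.001]
contact_force: [-0.1, -0.8, 1.8]
opening: 0.0219
grip_force: 108.5
```

```bash
python3 f.py
```

```text
t 8.85 F tool [-0.79  0.11 -1.82] Tq tool [-0.07   0.142  0.038] pos [ 0.53075 -0.04513  0.18226] rotz [2.761e-01 9.611e-01 1.000e-04]
```

Request:
apply_moves(rows=[0.001,0,0,0,0,0,0.002,0,0,0,0,0,0.003,0,0,0,0,0,0.003,0,0,0,0,0])

```text
t: 9.25
tool_pos: [0.5312, -0.0433, 0.1821]
tool_rot: [2.509, 1.89, 0.0]
contact_force: [-0.3, -2.0, 1.5]
opening: 0.0219
grip_force: 108.6
```

```bash
python3 f.py
```

```text
t 9.25 F tool [-2.    0.26 -1.51] Tq tool [-0.034  0.113  0.007] pos [ 0.53117 -0.04332  0.18213] rotz [2.761e-01 9.611e-01 2.000e-04]
```

```bash
cat > c.py <<'E'
from m import *
import sys
im,d,K,Rw,tw=cam("wrist"); n=sys.argv[1]; np.savez(f"pics/{n}.npz",im=im,d=d,K=K,Rw=Rw,tw=tw); cv2.imwrite(f"pics/{n}.png",cv2.resize(im[0:140,205:370],None,fx=4,fy=4,interpolation=cv2.INTER_CUBIC))
P=cloud(d,K,Rw,tw)
o=ctrl.get_obs();Rt=R.from_rotvec(o["tool_rot"]).as_matrix();print(o["t"])
T=(P-o["tool_pos"])@Rt
q=np.median(T[:,283:290],1)[0:70:3];e=np.median(np.r_['1,3,0',T[:,273:275],T[:,297:299]],1)[0:70:3] if 0 else np.median(np.concatenate([T[:,273:275],T[:,297:299]],1),1)[0:70:3]
for i in range(len(q)): print(3*i,"mid x,z",(q[i,::2]*1000).round(1),"sides",(e[i,::2]*1000).round(1))
E
python3 c.py w6
```

```text
9.3
0 mid x,z [122.9  76. ] sides [123.1  76.8]
3 mid x,z [121.9  76.1] sides [121.9  76.2]
6 mid x,z [120.9  76.4] sides [120.9  76.5]
9 mid x,z [119.6  75.8] sides [119.8  76.3]
12 mid x,z [118.7  76.4] sides [118.6  76. ]
15 mid x,z [117.6  76.3] sides [117.6  76.5]
18 mid x,z [116.4  75.9] sides [116.4  76. ]
21 mid x,z [115.4  76.4] sides [115.4  76.3]
24 mid x,z [114.2  76. ] sides [114.3  76.3]
27 mid x,z [113.   75.5] sides [113.1  75.8]
30 mid x,z [111.8  75.4] sides [111.9  75.5]
33 mid x,z [110.7  75.4] sides [110.7  75.5]
36 mid x,z [109.7  76.1] sides [109.7  76. ]
39 mid x,z [108.7  76.6] sides [109.4  80.2]
42 mid x,z [107.5  76.4] sides [108.2  80.1]
45 mid x,z [106.3  76. ] sides [106.9  79.7]
48 mid x,z [105.1  75.8] sides [105.7  79.8]
51 mid x,z [103.9  75.6] sides [104.6  79.8]
54 mid x,z [102.7  75.5] sides [104.5  87.6]
57 mid x,z [101.5  75.2] sides [116.7 181.8]
60 mid x,z [100.3  74.9] sides [114.6 181.2]
63 mid x,z [99.  74.4] sides [112.6 181.1]
66 mid x,z [97.8 74.1] sides [110.5 181.4]
69 mid x,z [96.5 73.2] sides [108.4 181.1]
```

View pics/w6.png

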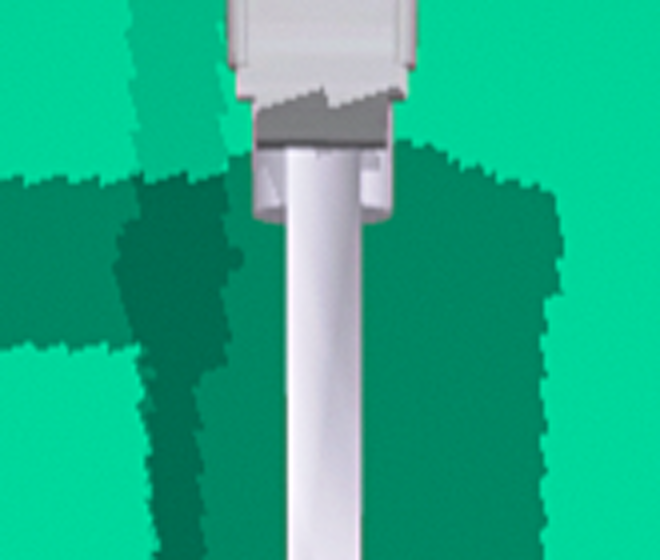

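The crop shows the tip at the lip edge, near (322,148). The clip has moved about 1.5 mm inward, through its end play, so I keep pushing gently.

Request:
apply_moves(rows=[0.001,0,0,0,0,0,0.002,0,0,0,0,0,0.003,0,0,0,0,0,0.003,0,0,0,0,0])

```text
t: 9.7
tool_pos: [0.5316, -0.0416, 0.1821]
tool_rot: [2.509, 1.89, 0.0]
contact_force: [0.6, -2.1, 2.7]
opening: 0.0224
grip_force: 108.6
```

```bash
python3 f.py; python3 c.py w7|sed -n 8,22p
```

```text
t 9.7 F tool [-1.83  1.19 -2.66] Tq tool [-0.021  0.047 -0.003] pos [ 0.53161 -0.04163  0.18209] rotz [0.276  0.9611 0.    ]
18 mid x,z [116.4  76. ] sides [nan nan]
21 mid x,z [115.1  75.3] sides [115.2  75.6]
24 mid x,z [114.1  75.5] sides [114.1  75.6]
27 mid x,z [113.   75.9] sides [112.9  75.3]
30 mid x,z [111.8  75.4] sides [111.8  75.3]
33 mid x,z [110.7  75.4] sides [110.5  74.4]
36 mid x,z [109.5  74.8] sides [109.4  74.6]
39 mid x,z [108.3  74.9] sides [108.4  75.3]
42 mid x,z [107.4  76.2] sides [108.1  79.9]
45 mid x,z [106.2  76. ] sides [107.   80.3]
48 mid x,z [105.1  75.9] sides [105.7  79.8]
51 mid x,z [103.8  75.4] sides [104.7  80.6]
54 mid x,z [102.6  75.1] sides [103.3  79.9]
57 mid x,z [101.4  75. ] sides [102.6  83.2]
60 mid x,z [100.2  74.3] sides [114.6 181.2]
```

The blade is now about 1.7 mm under the lip. I slide it on, easing the downward pressure as the clip loads up.

Request:
apply_moves(rows=[0.0015,0,-0.0004,0,0,0,0.003,0,-0.0008,0,0,0,0.0045,0,-0.0008,0,0,0,0.0045,0,-0.0008,0,0,0])

```text
t: 10.15
tool_pos: [0.5322, -0.0391, 0.1824]
tool_rot: [2.509, 1.89, -0.001]
contact_force: [-0.2, -3.5, 2.7]
opening: 0.0222
grip_force: 108.6
```

```bash
python3 f.py
```

```text
t 10.15 F tool [-3.37  0.76 -2.72] Tq tool [ 0.021 -0.257  0.044] pos [ 0.53221 -0.03908  0.18236] rotz [ 2.760e-01  9.612e-01 -4.000e-04]
```

Request:
apply_moves(rows=[0.001,0,-0.0005,0,0,0,0.002,0,-0.0008,0,0,0,0.002,0,-0.0008,0,0,0])

```text
t: 10.45
tool_pos: [0.5324, -0.038, 0.1826]
tool_rot: [-2.509, -1.89, 0.001]
contact_force: [-1.8, -3.9, 1.8]
opening: 0.0217
grip_force: 108.6
```

```bash
python3 f.py; python3 c.py w8|sed -n 2,22p;python3 f.py
```

```text
t 10.45 F tool [-4.24 -0.66 -1.84] Tq tool [-0.12  -0.49   0.002] pos [ 0.5324  -0.03795  0.18263] rotz [ 2.760e-01  9.612e-01 -5.000e-04]
0 mid x,z [123.   76.2] sides [123.2  76.9]
3 mid x,z [122.1  76.9] sides [122.   76.5]
6 mid x,z [121.  77.] sides [120.9  76.5]
9 mid x,z [119.8  76.4] sides [119.7  76.1]
12 mid x,z [118.7  76.4] sides [118.6  75.8]
15 mid x,z [117.5  76. ] sides [117.4  75.6]
18 mid x,z [116.6  76.8] sides [116.2  75.2]
21 mid x,z [115.3  75.8] sides [115.2  75.6]
24 mid x,z [114.2  76. ] sides [114.3  76.2]
27 mid x,z [113.1  76.1] sides [113.2  76.3]
30 mid x,z [112.1  76.3] sides [112.   75.9]
33 mid x,z [110.8  75.8] sides [110.7  75.2]
36 mid x,z [109.7  75.6] sides [109.6  75.2]
39 mid x,z [nan nan] sides [108.4  74.8]
42 mid x,z [107.2  74.6] sides [107.2  74.5]
45 mid x,z [106.1  74.7] sides [105.9  73.8]
48 mid x,z [105.1  75.6] sides [105.1  75.9]
51 mid x,z [104.   75.9] sides [104.8  80.9]
54 mid x,z [102.6  75. ] sides [103.4  80.3]
57 mid x,z [101.5  74.9] sides [102.3  80.6]
60 mid x,z [100.3  75.1] sides [101.1  81.2]
t 10.5 F tool [-4.43  0.69 -1.44] Tq tool [-0.033 -0.561  0.009] pos [ 0.53241 -0.03799  0.18266] rotz [ 2.761e-01  9.611e-01 -5.000e-04]
```

Request:
apply_moves(rows=[0,0,-0.0007,0,0,0,0,0,-0.0013,0,0,0,0,0,-0.0013,0,0,0])

```text
t: 10.8
tool_pos: [0.5323, -0.0377, 0.1831]
tool_rot: [-2.509, -1.89, 0.001]
contact_force: [-0.6, -3.3, -1.6]
opening: 0.0218
grip_force: 108.2
```

```bash
python3 f.py
```

```text
t 10.8 F tool [-3.39  0.31  1.64] Tq tool [-0.086 -0.552  0.085] pos [ 0.53232 -0.03773  0.18314] rotz [2.761e-01 9.611e-01 1.000e-04]
```

Request:
apply_moves(rows=[0.001,0,-0.0004,0,0,0,0.0025,0,-0.0006,0,0,0,0.004,0,-0.0008,0,0,0,0.005,0,-0.0008,0,0,0,0.005,0,-0.0008,0,0,0])

```text
t: 11.3
tool_pos: [0.5331, -0.0347, 0.1837]
tool_rot: [-2.508, -1.89, 0.001]
contact_force: [-0.6, -2.6, -4.1]
opening: 0.0222
grip_force: 107.9
```

```bash
python3 f.py
```

```text
t 11.3 F tool [-2.7   0.17  4.14] Tq tool [ 0.081 -0.616 -0.033] pos [ 0.53309 -0.03469  0.18367] rotz [2.758e-01 9.612e-01 2.000e-04]
```

Request:
apply_moves(rows=[0.0015,0,0,0,0,0,0.003,0,0,0,0,0,0.005,0,0,0,0,0,0.007,0,0,0,0,0,0.007,0,0,0,0,0])

```text
t: 11.8
tool_pos: [0.5346, -0.0307, 0.1841]
tool_rot: [-2.509, -1.89, -0.0]
contact_force: [0.0, -1.8, -5.3]
opening: 0.022
grip_force: 107.9
```

```bash
python3 f.py; python3 c.py w9|sed -n 2,22p;python3 f.py
```

```text
t 11.8 F tool [-1.69  0.5   5.27] Tq tool [-0.001 -0.657 -0.07 ] pos [ 0.53462 -0.03072  0.18415] rotz [2.759e-01 9.612e-01 3.000e-04]
0 mid x,z [124.1  80.1] sides [124.6  81.8]
3 mid x,z [123.1  80.5] sides [123.7  82.5]
6 mid x,z [121.9  80. ] sides [122.4  81.8]
9 mid x,z [121.   80.6] sides [121.4  82.4]
12 mid x,z [nan nan] sides [119.1  77.9]
15 mid x,z [118.   77.7] sides [118.1  78.4]
18 mid x,z [116.8  77.7] sides [117.1  78.5]
21 mid x,z [115.7  77.5] sides [115.7  77.6]
24 mid x,z [114.4  76.9] sides [114.5  77.2]
27 mid x,z [nan nan] sides [113.5  77.5]
30 mid x,z [112.2  77.1] sides [112.1  76.3]
33 mid x,z [111.1  76.9] sides [111.   76.6]
36 mid x,z [109.9  76.6] sides [109.7  75.7]
39 mid x,z [108.7  76.3] sides [108.6  76.3]
42 mid x,z [nan nan] sides [107.4  75.8]
45 mid x,z [106.3  75.8] sides [106.3  76. ]
48 mid x,z [105.   75.4] sides [105.1  75.5]
51 mid x,z [103.8  75. ] sides [103.9  75.2]
54 mid x,z [102.5  74.2] sides [102.6  74.6]
57 mid x,z [101.3  73.3] sides [101.3  74. ]
60 mid x,z [100.  73.] sides [100.   72.8]
t 11.85 F tool [-0.99 -0.29  5.13] Tq tool [ 0.041 -0.592 -0.068] pos [ 0.53461 -0.03076  0.18414] rotz [2.760e-01 9.612e-01 4.000e-04]
```

View pics/w9.png

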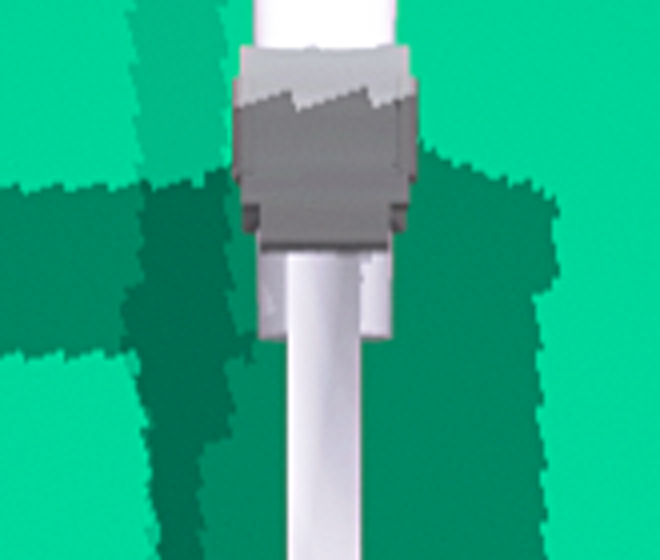

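The crop shows the clip from row 12 to its lip at row 62, with the tip about 10 mm under it and the bow riding up the taper. Bare rod shows above it. I keep sliding.

Request:
apply_moves(rows=[0.002,0,0,0,0,0,0.004,0,0,0,0,0,0.006,0,0,0,0,0,0.008,0,0,0,0,0,0.008,0,0,0,0,0])

```text
t: 12.35
tool_pos: [0.536, -0.0262, 0.1843]
tool_rot: [2.509, 1.89, 0.0]
contact_force: [0.7, -1.4, -4.9]
opening: 0.022
grip_force: 107.9
```

```bash
python3 f.py
```

```text
t 12.35 F tool [-1.17  1.02  4.91] Tq tool [-0.054 -0.648 -0.002] pos [ 0.536   -0.02624  0.18425] rotz [2.760e-01 9.612e-01 1.000e-04]
```

Request:
apply_moves(rows=[0.002,0,0,0,0,0,0.004,0,0,0,0,0,0.006,0,0,0,0,0,0.008,0,0,0,0,0,0.008,0,0,0,0,0])

```text
t: 12.85
tool_pos: [0.5373, -0.0215, 0.1843]
tool_rot: [-2.509, -1.89, -0.001]
contact_force: [-1.4, -2.1, -4.4]
opening: 0.0216
grip_force: 108.0
```

```bash
python3 f.py; python3 c.py w10|sed -n '2~2p';python3 f.py
```

```text
t 12.85 F tool [-2.39 -0.79  4.44] Tq tool [ 0.044 -0.726 -0.026] pos [ 0.53734 -0.02146  0.18427] rotz [2.760e-01 9.612e-01 7.000e-04]
0 mid x,z [124.2  80.3] sides [124.7  82. ]
6 mid x,z [122.1  80.7] sides [122.6  82.7]
12 mid x,z [119.7  80.3] sides [120.3  82.5]
18 mid x,z [117.6  80.5] sides [118.   82.5]
24 mid x,z [115.4  81. ] sides [115.9  83.2]
30 mid x,z [113.   80.8] sides [113.4  82.7]
36 mid x,z [109.9  76.7] sides [109.8  76.1]
42 mid x,z [107.4  75.7] sides [nan nan]
48 mid x,z [105.   75.1] sides [105.   74.9]
54 mid x,z [102.5  74.1] sides [102.5  74.2]
60 mid x,z [100.2  74. ] sides [100.2  74.3]
66 mid x,z [97.8 73.5] sides [97.7 73. ]
t 12.9 F tool [-1.9  -0.3   4.49] Tq tool [ 0.043 -0.632 -0.009] pos [ 0.53734 -0.02151  0.18431] rotz [2.760e-01 9.612e-01 6.000e-04]
```

Request:
apply_moves(rows=[0.002,0,0,0,0,0,0.004,0,0,0,0,0,0.006,0,0,0,0,0,0.008,0,0,0,0,0,0.008,0,0,0,0,0])

```text
t: 13.4
tool_pos: [0.5388, -0.0168, 0.1845]
tool_rot: [-2.509, -1.89, -0.002]
contact_force: [-0.5, -1.1, -2.9]
opening: 0.0218
grip_force: 108.0
```

```bash
python3 f.py
```

```text
t 13.4 F tool [-1.17 -0.15  2.94] Tq tool [ 0.038 -0.418 -0.056] pos [ 0.53882 -0.01677  0.18451] rotz [2.760e-01 9.612e-01 9.000e-04]
```

Request:
apply_moves(rows=[0.002,0,-0.0005,0,0,0,0.004,0,-0.001,0,0,0,0.006,0,-0.0015,0,0,0,0.006,0,-0.002,0,0,0,0.006,0,-0.002,0,0,0])

```text
t: 13.9
tool_pos: [0.5398, -0.0135, 0.1858]
tool_rot: [2.509, 1.89, 0.001]
contact_force: [-0.4, -0.4, -1.0]
opening: 0.0221
grip_force: 108.2
```

```bash
python3 f.py; python3 c.py w11|sed -n '2~2p';python3 f.py
```

```text
t 13.9 F tool [-0.54 -0.28  1.05] Tq tool [ 0.006 -0.01   0.03 ] pos [ 0.53982 -0.01355  0.1858 ] rotz [2.760e-01 9.612e-01 4.000e-04]
0 mid x,z [124.6  81.5] sides [125.   82.9]
6 mid x,z [122.6  82.3] sides [nan nan]
12 mid x,z [120.2  81.9] sides [120.7  83.7]
18 mid x,z [117.9  81.7] sides [118.3  83.3]
24 mid x,z [115.6  81.8] sides [116.1  83.9]
30 mid x,z [113.3  81.5] sides [113.8  84.1]
36 mid x,z [111.  82.] sides [111.4  84.1]
42 mid x,z [107.6  76.7] sides [109.   84.3]
48 mid x,z [105.2  76.1] sides [106.4  83.4]
54 mid x,z [nan nan] sides [104.1  84.2]
60 mid x,z [100.4  75.5] sides [101.6  84.3]
66 mid x,z [nan nan] sides [97.4 69.8]
t 13.95 F tool [-0.61  0.49  1.34] Tq tool [-0.012 -0.051  0.   ] pos [ 0.53976 -0.01361  0.1857 ] rotz [2.761e-01 9.611e-01 3.000e-04]
```

```bash
python3 - <<'E'
from m import *
im=load("w11")[0];cv2.imwrite("pics/w11b.png",cv2.resize(im[20:220,205:370],None,fx=3,fy=3,interpolation=cv2.INTER_CUBIC))
E
```

```text
(no output)
```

View pics/w11b.png

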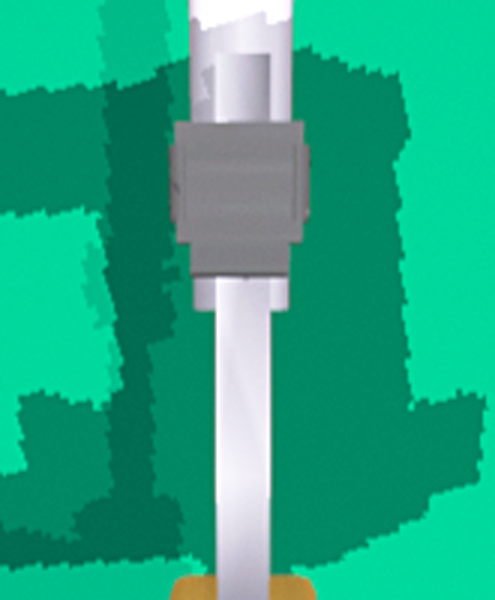

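The crop shows the clip free and straddling the blade, with its bow at rows 120–240 and its lip at row 275, about 21 mm from the tip. The force is back to the in-air value. I lift gently.

Request:
apply_moves(rows=[0,0,-0.003,0,0,0,0,0,-0.006,0,0,0,0,0,-0.01,0,0,0,0,0,-0.01,0,0,0])

```text
t: 14.35
tool_pos: [0.5398, -0.0137, 0.192]
tool_rot: [2.509, 1.89, 0.001]
contact_force: [-0.7, 0.4, -1.7]
opening: 0.022
grip_force: 108.1
```

```bash
python3 f.py; python3 c.py w12|sed -n '2~2p'
```

```text
t 14.35 F tool [ 0.23 -0.75  1.7 ] Tq tool [ 0.    -0.034  0.006] pos [ 0.53982 -0.01374  0.19195] rotz [2.761e-01 9.611e-01 1.000e-04]
0 mid x,z [126.3  87.7] sides [126.8  89.4]
6 mid x,z [124.   87.6] sides [124.5  89.4]
12 mid x,z [121.7  87.6] sides [122.4  90.6]
18 mid x,z [119.3  87.6] sides [119.9  90. ]
24 mid x,z [116.9  87.6] sides [117.5  90.1]
30 mid x,z [114.5  87.4] sides [114.9  89.6]
36 mid x,z [112.   87.5] sides [112.7  91. ]
42 mid x,z [107.5  76.4] sides [110.  90.]
48 mid x,z [105.3  76.6] sides [107.6  90.6]
54 mid x,z [102.4  73.4] sides [102.5  73.9]
60 mid x,z [100.   72.4] sides [100.   72.9]
66 mid x,z [97.6 72.2] sides [97.6 72.4]
```

Request:
apply_moves(rows=[0,0,-0.004,0,0.035,0,0,0,-0.01,0,0.07,0,0,0,-0.015,0,0.105,0,0,0,-0.02,0,0.14,0,0,0,-0.025,0,0.165,0,0,0,-0.03,0,0.165,0])

```text
t: 15.0
tool_pos: [0.5393, -0.0143, 0.2092]
tool_rot: [-2.373, -1.785, -0.308]
contact_force: [-0.7, -0.3, -1.3]
opening: 0.0222
grip_force: 108.2
```

```bash
python3 f.py; python3 c.py w13|sed -n '2~2p'
```

```text
t 15.0 F tool [-0.81 -0.57  1.14] Tq tool [ 0.016 -0.234 -0.027] pos [ 0.53928 -0.01429  0.20916] rotz [0.2681 0.9288 0.2559]
0 mid x,z [143.  147.2] sides [144.7 153. ]
6 mid x,z [139.6 146.1] sides [141.5 153.2]
12 mid x,z [136.3 145.8] sides [137.9 152.1]
18 mid x,z [132.7 144.5] sides [134.1 150.2]
24 mid x,z [129.3 143.7] sides [130.7 149.8]
30 mid x,z [125.9 142.7] sides [127.4 150. ]
36 mid x,z [122.6 142.7] sides [123.8 148.9]
42 mid x,z [107.4  77.9] sides [120.1 147.5]
48 mid x,z [104.9  77.2] sides [116.6 146.7]
54 mid x,z [102.2  74.3] sides [102.2  74.6]
60 mid x,z [99.8 74. ] sides [99.9 74.6]
66 mid x,z [97.4 73.3] sides [97.4 73.2]
```

```bash
python3 - <<'E'
from m import *
rel([.557,-.465,.22],np.radians(-16),np.radians(20))
# tin refine
P=cloud(*load("top")[1:]);k=(P[...,2]>.035)&(P[...,2]<.06)&(P[...,0]>.48)&(P[...,0]<.7)&(P[...,1]<-.25)&(P[...,1]>-.47)
r=cv2.minAreaRect(P[k][:,:2].astype(np.float32)*1000);print(r)
E
```

```text
t 15.05 rel [-0.6861  0.2358 -0.1985] [ 0.0006  0.0578 -0.0007]
((588.1121215820312, -352.0274658203125), (130.39736938476562, 102.55215454101562), 11.160699844360352)
```

Request:
apply_moves(rows=[-0.007,0.002,-0.002,0,0.02,0,-0.02,0.007,-0.006,0,0.04,0,-0.041,0.014,-0.012,0,0.058,0,-0.069,0.024,-0.02,0,0.058,0,-0.103,0.035,-0.03,0,0.058,0,-0.144,0.05,-0.042,0,0.058,0,-0.185,0.064,-0.054,0,0.058,0,-0.226,0.078,-0.066,0,0.058,0,-0.274,0.094,-0.079,0,0.058,0,-0.322,0.111,-0.093,0,0.058,0,-0.37,0.127,-0.107,0,0.058,0,-0.418,0.144,-0.121,0,0.058,0,-0.466,0.16,-0.135,0,0.058,0,-0.515,0.177,-0.149,0,0.058,0,-0.556,0.191,-0.161,0,0.058,0,-0.597,0.205,-0.173,0,0.058,0,-0.631,0.217,-0.183,0,0.058,0,-0.659,0.227,-0.191,0,0.058,0,-0.679,0.233,-0.196,0,0.058,0,-0.686,0.236,-0.1985,0,0.058,0])

```text
t: 17.05
tool_pos: [0.5574, -0.4654, 0.2186]
tool_rot: [-2.319, -1.746, -0.409]
contact_force: [-0.4, 0.9, -0.6]
opening: 0.0218
grip_force: 108.5
```

```bash
python3 f.py; python3 c.py w14|sed -n '2~2p'; python3 - <<'E'
from m import *
for p,z in ((0,.155),(-25,.165),(-45,.172)):
    q=np.radians(-p);f=.11*np.cos(q)-.079*np.sin(q);rel([.588-f*.276,-.356-f*.961,z],np.radians(-16),np.radians(p))
E
```

```text
t 17.05 F tool [ 0.47 -0.66  0.77] Tq tool [-0.046 -0.287 -0.262] pos [ 0.55737 -0.46538  0.21858] rotz [0.2599 0.9027 0.3428]
0 mid x,z [187.6 300.3] sides [187.6 300.1]
6 mid x,z [181.7 298.5] sides [181.8 298.9]
12 mid x,z [175.6 295.8] sides [175.6 296.1]
18 mid x,z [169.6 293.6] sides [169.6 293.8]
24 mid x,z [163.8 292.4] sides [163.7 291.9]
30 mid x,z [157.6 289.4] sides [157.6 289.4]
36 mid x,z [151.9 288.3] sides [151.8 287.9]
42 mid x,z [107.7  77.4] sides [145.7 285.3]
48 mid x,z [105.4  77.1] sides [139.8 283.2]
54 mid x,z [102.9  76.2] sides [133.7 280.6]
60 mid x,z [100.4  75.1] sides [127.9 279. ]
66 mid x,z [98.  74.7] sides [122.  277.7]
t 17.1 rel [-0.0308 -0.0013  0.1019] [-0.     -0.2227 -0.0008]
t 17.1 rel [ 0.0433 -0.0014  0.1112] [-2.000e-04 -5.005e-01 -8.000e-04]
t 17.1 rel [ 0.1168 -0.0015  0.1256] [-4.000e-04 -7.227e-01 -7.000e-04]
```

```bash
cat > b.py <<'E'
from m import *
import sys
im,d,K,Rw,tw=load(sys.argv[1]);P=cloud(d,K,Rw,tw)
o=ctrl.get_obs();Rt=R.from_rotvec(o["tool_rot"]).as_matrix();T=(P-o["tool_pos"])@Rt
for v in range(36,222,6):
    q=T[v,250:325];k=q[:,2]<.1
    if k.sum(): print(v,k.sum(),(np.median(q[k],0)[::2]*1000).round(1),end="; ")
E
python3 b.py w14
```

```text
42 18 [107.7  77.4]; 48 17 [105.3  76.9]; 54 18 [102.9  76.2]; 60 18 [100.4  75.2]; 66 18 [98.  75.2]; 72 18 [95.5 74.4]; 78 18 [93.1 73.9]; 84 18 [90.6 73.2]; 90 18 [88.1 72.6]; 96 18 [85.6 71.9]; 102 18 [83.2 71.2]; 108 18 [80.7 71. ]; 114 29 [78.2 68.1]; 120 44 [75.7 67.6]; 126 46 [73.2 67.2]; 132 45 [70.7 66.5]; 138 46 [68.2 65.6]; 144 44 [65.7 65.1]; 150 40 [63.2 64.7]; 156 32 [60.7 63.6]; 162 24 [58.  63.8]; 168 18 [55.2 64.6]; 174 18 [52.6 64.2]; 180 18 [49.9 63.9]; 186 18 [47.1 64. ]; 192 18 [44.4 63.6]; 198 18 [41.6 63.7]; 204 18 [38.8 63.4]; 210 18 [35.8 63.5]; 216 47 [30.6 69.8];
```

The clip is still on the blade, about 40 mm from the tip. Now I tip the blade down over the tin.

Request:
apply_moves(rows=[-0.01,0,0.03,0,-0.08,0,-0.02,0,0.065,0,-0.15,0,-0.0308,-0.001,0.102,0,-0.223,0,-0.005,-0.001,0.105,0,-0.31,0,0.02,-0.001,0.108,0,-0.4,0,0.0433,-0.001,0.111,0,-0.49,0,0.07,-0.001,0.116,0,-0.57,0,0.095,-0.001,0.12,0,-0.65,0,0.1168,-0.0015,0.1256,0,-0.723,0,0.1168,-0.0015,0.1256,0,-0.723,0,0.1168,-0.0015,0.1256,0,-0.723,0,0.1168,-0.0015,0.1256,0,-0.723,0])

```text
t: 18.3
tool_pos: [0.5818, -0.3768, 0.1731]
tool_rot: [2.032, 1.528, -0.839]
contact_force: [0.0, -1.0, -2.2]
opening: 0.0217
grip_force: 109.0
```

```bash
python3 f.py; python3 c.py w15 >/dev/null; python3 b.py w15
```

```text
t 18.3 F tool [0.89 0.31 2.28] Tq tool [0.063 0.516 0.012] pos [ 0.58179 -0.37685  0.17305] rotz [ 0.1968  0.6801 -0.7062]
42 18 [107.5  76.6]; 48 18 [105.1  76.2]; 54 18 [102.7  75.8]; 60 18 [100.2  75.3]; 66 18 [97.7 74.2]; 72 17 [95.3 74.1]; 78 17 [92.8 73.2]; 84 18 [90.4 72.6]; 90 18 [87.9 71.9]; 96 18 [85.4 71.1]; 102 18 [82.9 70.7]; 108 18 [80.4 70.1]; 114 22 [77.9 69.7]; 120 32 [75.4 69.8]; 126 18 [72.9 68.2]; 132 18 [70.4 67.7]; 138 17 [67.8 67.8]; 144 18 [65.2 66.9]; 150 18 [62.7 66.1]; 156 18 [60.1 65.4]; 162 18 [57.7 64.3]; 168 18 [55.  64.1]; 174 18 [52.4 63.5]; 180 18 [49.9 62.7]; 186 18 [47.  63.1]; 192 18 [44.2 63.1]; 198 18 [41.4 63.1]; 204 18 [38.5 63.1]; 210 18 [35.6 63. ]; 216 48 [30.5 69. ];
```

Request:
apply_moves(rows=[-0.03,0,-0.03,0,0,0,-0.07,0,-0.07,0,0,0,-0.118,0,-0.118,0,0,0,-0.118,0,-0.118,0,0,0])

```text
t: 18.75
tool_pos: [0.5838, -0.379, 0.2823]
tool_rot: [2.027, 1.516, -0.832]
contact_force: [0.5, -0.3, -0.1]
opening: 0.0219
grip_force: 109.0
```

```bash
python3 c.py w16 >/dev/null; python3 b.py w16;python3 f.py; python3 - <<'E'
from m import *
P=cloud(*load("w16")[1:]);x,y,z=P[...,0],P[...,1],P[...,2]
print("z range visible",np.nanpercentile(z,[5,50,95]))
R_=np.radians(11.2)
for n in ("w16","scene2"):
    if n=="scene2":
        im,d,K,Rw,tw=cam("scene");P=cloud(d,K,Rw,tw)
    # tin-frame
    q=P[...,:2]-[.588,-.356];c,s=np.cos(R_),np.sin(R_)
    for sg in (1,-1):
        u=q[...,0]*c+sg*q[...,1]*s;v=-sg*q[...,0]*s+q[...,1]*c
        k=(abs(u)<.055)&(abs(v)<.04)&(P[...,2]>.008)&(P[...,2]<.05)
        f=(abs(u)<.055)&(abs(v)<.04)&(P[...,2]<.008)&(P[...,2]>-.005)
        Q=P[k];print(n,sg,f.sum(),k.sum(),Q.mean(0).round(4) if len(Q) else "",Q.min(0).round(3) if len(Q) else "",Q.max(0).round(3) if len(Q) else "")
E
```

```text
42 18 [103.9  74.8]; 48 18 [101.5  74.3]; 54 18 [99.1 73.8]; 60 18 [96.6 73.1]; 66 18 [94.1 72.4]; 72 18 [91.7 72.1]; 78 18 [89.2 71.2]; 84 18 [86.8 70.7]; 90 18 [84.3 70.2]; 96 18 [81.8 69.7]; 102 18 [79.3 68.9]; 108 18 [76.8 67.8]; 114 18 [74.3 67.5]; 120 18 [71.8 67. ]; 126 18 [69.3 66.5]; 132 18 [66.8 66. ]; 138 18 [64.2 65.3]; 144 18 [61.7 64.8]; 150 18 [59.1 64.1]; 156 18 [56.6 63.3]; 162 18 [54.  62.8]; 168 18 [51.5 61.9]; 174 18 [48.9 61.3]; 180 18 [46.3 60.7]; 186 18 [43.5 60.9]; 192 18 [40.6 61.2]; 198 18 [37.8 61. ]; 204 18 [35. 61.]; 210 18 [32.1 60.9]; 216 48 [27.  66.8]; t 18.8 F tool [1.69 0.06 0.96] Tq tool [0.002 0.506 0.008] pos [ 0.58291 -0.37822  0.27853] rotz [ 0.2026  0.6764 -0.7081]
z range visible [-0.2423722   0.00120848  0.28545863]
w16 1 0 0   
w16 -1 0 5 [ 0.5304 -0.384   0.0493] [ 0.528 -0.385  0.049] [ 0.532 -0.383  0.05 ]
scene2 1 1918 35 [ 0.6078 -0.3173  0.0144] [ 0.595 -0.332  0.008] [ 0.616 -0.311  0.026]
scene2 -1 1979 205 [ 0.5829 -0.3638  0.0315] [ 0.528 -0.399  0.008] [ 0.649 -0.308  0.05 ]
```

```bash
python3 - <<'E'
from m import *
a=load("scene");im,d,K,Rw,tw=cam("scene");P=cloud(d,K,Rw,tw)
df=np.abs(d-a[1]);x,y,z=P[...,0],P[...,1],P[...,2]
k=(df>.004)&(x>.5)&(x<.68)&(y>-.45)&(y<-.27)&(z<.06)&(z>-.01)
n,l,st,c=cv2.connectedComponentsWithStats(k.astype(np.uint8))
for i in range(1,n):
    if st[i,4]>8: Q=P[l==i];print(st[i],np.median(Q,0).round(3),Q.min(0).round(3),Q.max(0).round(3))
rel([.45,-.15,.20],np.radians(-16),0)
E
```

```text
[211 312   8   5  14] [ 0.581 -0.28   0.001] [ 0.573 -0.283 -0.005] [ 0.585 -0.272  0.005]
[196 327  16  13  66] [ 0.606 -0.315  0.01 ] [ 0.589 -0.329 -0.002] [ 0.617 -0.306  0.026]
[227 333   5   6   9] [ 0.634 -0.282 -0.003] [ 0.628 -0.289 -0.005] [ 0.641 -0.28   0.016]
[199 337   3   5   9] [ 0.608 -0.33   0.007] [ 0.606 -0.334 -0.002] [ 0.61  -0.327  0.008]
[166 342   6   5   9] [ 0.575 -0.383 -0.   ] [ 0.571 -0.386 -0.002] [ 0.579 -0.378  0.006]
t 18.9 rel [ 0.2993 -0.3154 -0.1283] [-1.000e-04  4.993e-01 -1.500e-03]
```

A new object has appeared inside the tin at (0.606, -0.315), on its floor: the clip. Next I lay the wedge down on free cloth.

Request:
apply_moves(rows=[0.02,-0.02,-0.009,0,0.03,0,0.06,-0.063,-0.026,0,0.08,0,0.105,-0.11,-0.045,0,0.16,0,0.15,-0.158,-0.064,0,0.24,0,0.195,-0.205,-0.083,0,0.32,0,0.24,-0.252,-0.103,0,0.4,0,0.27,-0.284,-0.116,0,0.46,0,0.3,-0.315,-0.128,0,0.499,0,0.3,-0.315,-0.128,0,0.499,0,0.3,-0.315,-0.128,0,0.499,0])

```text
t: 19.9
tool_pos: [0.4494, -0.1495, 0.1979]
tool_rot: [-2.509, -1.889, 0.005]
contact_force: [-0.0, 0.1, -0.9]
opening: 0.0222
grip_force: 108.9
```

```bash
python3 f.py; python3 - <<'E'
from m import *
rel([.45,-.15,.084],np.radians(-16),0)
E
```

```text
t 19.9 F tool [ 0.1  -0.06  0.9 ] Tq tool [-0.017 -0.03   0.013] pos [ 0.44944 -0.14951  0.1979 ] rotz [ 0.2765  0.961  -0.0022]
t 19.9 rel [-1.000e-04  1.600e-03  1.898e-01] [-0.0015  0.0014 -0.0006]
```

Request:
apply_moves(rows=[0,0,0.05,0,0.001,0,0,0,0.11,0,0.001,0,0,0,0.16,0,0.001,0,0,0,0.185,0,0.001,0,0,0,0.19,0,0.001,0,0,0,0.19,0,0.001,0,0,0,0.19,0,0.001,0])

```text
t: 20.6
tool_pos: [0.4514, -0.1503, 0.0867]
tool_rot: [2.508, 1.889, 0.001]
contact_force: [-0.0, -0.5, -1.6]
opening: 0.0219
grip_force: 108.9
```

Request:
apply_moves(rows=[0,0,0.003,0,0,0,0,0,0.006,0,0,0,0,0,0.006,0,0,0,0,0,0.006,0,0,0])

```text
t: 21.0
tool_pos: [0.4503, -0.1496, 0.0821]
tool_rot: [2.509, 1.89, 0.0]
contact_force: [-0.1, 0.3, -0.7]
opening: 0.0216
grip_force: 108.9
```

Request:
apply_moves(rows=[0,0,0.002,0,0,0,0,0,0.004,0,0,0,0,0,0.005,0,0,0,0,0,0.005,0,0,0,0,0,0.005,0,0,0])

```text
t: 21.5
tool_pos: [0.4505, -0.1496, 0.0799]
tool_rot: [-2.509, -1.89, 0.001]
contact_force: [-3.1, 2.9, 7.2]
opening: 0.0217
grip_force: 110.1
```

```bash
python3 f.py
```

```text
t 21.5 F tool [ 1.95 -3.77 -7.24] Tq tool [0.701 0.029 0.074] pos [ 0.45051 -0.14965  0.07993] rotz [0.2759 0.9612 0.    ]
```

The wedge is down, so I open the fingers and retreat upwards.

Request:
apply_moves(rows=[0,0,-0.002,0,0,0,0,0,-0.002,0,0,0,0,0,-0.002,0,0,0,0,0,-0.002,0,0,0,0,0,-0.002,0,0,0,0,0,-0.002,0,0,0], grip=0.8, grip_force=20)

```text
t: 22.1
tool_pos: [0.4502, -0.1496, 0.08]
tool_rot: [-2.509, -1.89, 0.0]
contact_force: [0.7, 0.5, 0.1]
opening: 0.0684
grip_force: 0.0
```

Request:
apply_moves(rows=[0,0,-0.03,0,0,0,0,0,-0.1,0,0,0,0,0,-0.18,0,0,0,0,0,-0.26,0,0,0,0,0,-0.33,0,0,0,0,0,-0.33,0,0,0,0,0,-0.33,0,0,0])

```text
t: 22.8
tool_pos: [0.4507, -0.1498, 0.2794]
tool_rot: [2.507, 1.888, 0.002]
contact_force: [0.6, 0.2, 0.4]
opening: 0.0682
grip_force: 0.0
```

```bash
python3 f.py; python3 - <<'E'
from m import *
im,d,K,Rw,tw=cam("scene");P=cloud(d,K,Rw,tw);a=load("scene");x,y,z=P[...,0],P[...,1],P[...,2]
df=np.abs(d-a[1])
for n,(X,Y) in dict(van=(.70,-.122),bobbin=(.697,-.02),bell=(.386,.252)).items():
    k=(abs(x-X)<.06)&(abs(y-Y)<.06)&(z>.01)&(z<.07); print(n,k.sum(),(df[k]>.005).sum())
h=(z>.006)&(z<.045)&(x>.38)&(x<.56)&(y<-.02)&(y>-.22);hh=h&(z>.022)
c,w,s=fit(P[hh]);print("wedge handle",c.round(4),w.round(3),np.ptp(s));Q=P[h];print(Q.min(0).round(3),Q.max(0).round(3))
k=(x>.585)&(x<.62)&(y>-.34)&(y<-.30)&(z>.006)&(z<.03);print("clip",k.sum(),P[k].mean(0))
k=(z>.107)&(x>.53)&(x<.6)&(y>.03)&(y<.12);print("on rod clip pixels",k.sum())
E
```

```text
t 22.8 F tool [ 0.34  0.54 -0.38] Tq tool [ 0.007  0.029 -0.026] pos [ 0.45071 -0.14982  0.27941] rotz [ 2.761e-01  9.611e-01 -6.000e-04]
van 674 47
bobbin 264 15
bell 214 37
wedge handle [ 0.4482 -0.1651  0.0284] [0.28 0.96 0.01] 0.09074067499321395
[ 0.424 -0.21   0.006] [ 0.483 -0.053  0.035]
clip 84 [ 0.60330425 -0.31429116  0.01373564]
on rod clip pixels 1
```

```bash
python3 -c "
from station import ctrl
print(ctrl.finish_job())"
```

```text
the job is handed in; nothing more can be done
None
```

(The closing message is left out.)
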